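Close the garnish well: hook the lid under the lip and snap it down

TASK

The lid of the garnish well has been left ajar. Slide it in so that its far edge hooks under the blue lip, then swing the handle end down past the red roller catch until the lid lies flat and fully home in the well, and let go. Leave the jars, tub and bowl where they are.

Things in the scene. Friction and masses are not known exactly. Their poses are not given: they have to be found in the camera images.
- well: Fixed steel open box, 212 mm long (x), 134 wide (y); origin under its centre, on the table. Its x points from the catch end (near) to the blue lip end (far), z up. Inside: x -90 to +90 mm, y -57 to +57, between cheeks 10 mm thick and 112 mm high. The lid's seat is a ledge 10 mm wide along each cheek, top at z = 80 mm. Near wall 86 mm high, 16 thick. The far wall stops the lid at x = 90.
- well_lip (a point): Middle of the free lower edge of the blue lip: at x = 76, z = 93 mm in the well's frame; axes as the well's. The lip overhangs the seat from x = 76 to the far wall at 90 mm; underside at z = 93, top at 101 mm, over the full width.
- lid_handle (a point): Centre of the black bar handle on the loose white lid: bar 12 mm thick (x), 60 long (y), 28 high on the plate's top; this point is 14 mm below the bar's top, 22 mm from the lid's near edge. Axes: x to the lid's far edge, z up out of the plate. Lid: 176 (x) x 108 x 8 mm, 0.17 to 0.33 kg. Home, the bar's top is 116 mm above the table.
- lid_near (a point): Middle of the lower near edge of the lid (underside, handle end); axes as the lid's. At the start the lid slopes: this end rests up on the roller, jutting 20 to 55 mm back from where it belongs. Home: x about -88, z = 80 mm in the well's frame.
- lid_far (a point): Middle of the lower far edge of the lid (underside, end away from the handle); axes as the lid's. At the start it rests on the ledges, short of the lip. Home: x about +88, z = 80 mm in the well's frame.
- catch (a joint): Red spring catch at the well's near end with a free white roller, 20 mm in diameter, 60 long, axis at x = -92, z = 98 mm in the well's frame at rest. Value: how far it is pushed back, 0 to 0.012 m; spring 5 N at rest plus 500 N/m. With the lid pushed against the far wall, up to 10 N down on the handle drives its near edge past the roller, which springs back over it; its weight does not.
- jar_a: Amber glass jar with metal cap, 68 mm in diameter, 75 mm high, on the left of the well; origin under its centre. Bystander.
- jar_b: Labelled amber glass jar with metal cap, 68 mm in diameter, 75 mm high, on the right of the well; origin under its centre. Bystander.
- tub: Grey plastic tub 160 x 120 x 60 mm with crispbread pieces; origin under its centre. Bystander.
- bowl: White bowl, 130 mm in diameter, 55 mm high; origin under its centre. Bystander.
Not all that is in view belongs to the job. Leave any purple or yellow look-alike of the part that bears lid_handle alone.

How it is judged (in metres and radians):
At the end, for the whole second after the job is handed in: The lid lies at rest on its seat: far edge at least 6 mm under the lip, underside at both ends within 3.5 mm of the ledges' height, and the catch sprung back to within 3 mm of rest, over the lid's near edge (x of lid_far in the frame of well above 0.082 m and z of lid_far in the frame of well between 0.076 and 0.0835 m and z of lid_near in the frame of well between 0.076 and 0.0835 m and value of joint catch below 0.003 m and linear speed of lid below 0.02 m/s); the robot touches nothing.
It fails at once if a bystander (jar, tub or bowl) is moved more than 30 mm (distance of any of jar_a, jar_b, tub, bowl from where it was at the start of the episode above 0.03 m).
It also fails if it takes over 35 s, if anything falls off the work surface, if the arm or the gripper's body presses on something with over 40 N, if the wrist force passes 120 N, or if a joint passes its speed limit or range.

ROBOT

A 6-joint arm with a two-finger parallel gripper is mounted at the origin on the work surface. World frame = base frame: x ahead of the robot, y to its left, z up, the work surface at z = 0. Lengths are in mm, angles in rad, forces in N, time in s.
With the tool pointing down it reaches from about 350 to 775 mm from the base axis. Payload 7.3 kg.
Tool frame: the origin (TCP) lies on the centre line of the jaws, within the pads' length; the fingertips stand 17 mm ahead of it and the grasp point (between the pads) lies 2 mm behind it; z points along the fingers, y is the line along which they close (so a half turn about z gives the same grasp; the last joint's range is limited). The gripper opens to 92 mm and grips with 3 to 60 N. Pads are 19 mm wide; open, the fingers measure 130 mm over their backs; the gripper's body (75 mm by 190 mm) begins 47 mm behind the grasp point.
Start: joints at [0.986, 0.342, 1.524, -0, 1.275, -0.146], TCP at [223.036, 475.288, 243.741] pointing down, gripper open.
Joint ranges: [-2.53, 2.53], [-0.77, 2.02], [0.04, 2.7], [-1, 4.14], [0.28, 2.66], [-3.11, 3.11]. Speed limits (rad/s): [2.57, 2.57, 3.14, 3.14, 3.14, 3.14].

INTERFACE

Orientations are given as [roll, pitch, yaw] about the fixed x, y, z axes, in that order (R = Rz(yaw) Ry(pitch) Rx(roll)).
In Python, from plant import bot gives the robot as it stands. The module is installed in compiled form; this text tells all that it offers.
- The arm moves only by the shell command python3 -m pendant 'ROWS'. ROWS is JSON, a list of rows, each a list of 3 entries, a list of its own where there are three numbers: the shift along the world's x, y, z as a fraction of full scale, then the turn, a rotation vector about the world's x, y, z as a fraction of full scale, then the opening, from -1 (shut) to 1 (fully open), so that 0 is half open. In form: [[[tx, ty, tz], [rx, ry, rz], claw], ...]. A call has exactly 10 rows; each row shifts and turns the commanded pose from where the row before left it; what a row does not reach is not made up. Full scale, the value 1, is 30 mm for a shift and 0.12 rad for a turn. A row lasts 1/12 s, in which the tool goes at most 41.7 mm and 7.16 degrees, less where a joint would pass 70% of its speed; a pose out of reach is approached as far as the arm can. A call with a number of a shift or a turn outside -1 to 1 is refused whole. A call with a gripper value outside its range is refused whole. The fingers move at their own pace and stop on an object; the grip force is fixed at half the most. Time passes only in rows, so rows that do not move let the fingers close, or fill a call up. It gives the time, the measured TCP pose, the force, the opening and the grip force at its end, in the units of the state.
- bot.get_obs(): the state, without advancing time (a new reading comes with each control period).
- bot.capture(name): name is "scene" or "top"; returns the picture (420x560x3 uint8, blue, green, red); there is no depth.
- bot.camera_params(name): a dict with "fovy" (degrees; the focal length in pixels is half the picture's height over the tangent of half this angle, whatever the lens; pixels are square), "cx", "cy" (the principal point, pixels), "camera_from_world" (4x4, takes a point from world to camera coordinates). Camera axes: x right, y down, z forward; pixel columns grow to the right and rows downward; lengths in mm; the calibration is good to about 2 mm. A picture is of the moment at which its call begins. camera_params takes no time and is no camera call.
- bot.close_job(): hands the job in; it is judged then, once.
The state is a dict: "time": time; "joint_positions": joint angles; "dq": joint speeds; "tau": joint torques, N m; "tool_pos": TCP position; "tcp_rot": TCP orientation; "contact_force": force on the tool from outside, world axes, zero at the start; "moment": the same for the moment, N m; "grip_width": finger opening in mm; "finger_force": force on a finger pad.
Only numpy, scipy, OpenCV 4.12 (cv2) and the standard library are available. Lean on these libraries where they do the work, as an engineer would, in place of code of your own. Each camera call takes 0.05 s, during which the arm holds its last target. There are 200 camera calls.

## Working session

There is one attempt and no reset: what is moved stays moved. The work goes in short steps, Python scripts to look and compute and a shell command to move; the robot and the scene stay as the last step left them, time stands still between calls to the robot, and variables do not carry over. Pictures are saved under pics/ and viewed, at most 10 in all, crops included, and the job is handed in when it is done.

```bash
mkdir -p pics
python3 - <<'E'
from plant import bot
import cv2
for n in("scene","top"):
    cv2.imwrite(f"pics/{n}0.png",bot.capture(n)); print(n,bot.camera_params(n))
print(bot.get_obs())
E
```

```text
scene {'fovy': 52.931864012626605, 'cx': 281.1989142543923, 'cy': 213.94007046000297, 'camera_from_world': array([[ 5.29843678e-01,  8.47916962e-01,  1.73925750e-02,
        -3.20336675e+02],
       [ 6.26301099e-01, -3.77368543e-01, -6.82158278e-01,
        -2.74878329e+02],
       [-5.71850164e-01,  3.72330240e-01, -7.30997662e-01,
         1.51462943e+03],
       [ 0.00000000e+00,  0.00000000e+00,  0.00000000e+00,
         1.00000000e+00]])}
top {'fovy': 49.23993561089773, 'cx': 285.12400545615355, 'cy': 209.21325330780778, 'camera_from_world': array([[-1.15258026e-02, -9.99926973e-01, -3.63391510e-03,
         2.59832764e+01],
       [-9.92550388e-01,  1.18814346e-02, -1.21254109e-01,
         5.66145676e+02],
       [ 1.21288430e-01,  2.20929292e-03, -9.92614848e-01,
         1.31032048e+03],
       [ 0.00000000e+00,  0.00000000e+00,  0.00000000e+00,
         1.00000000e+00]])}
{'time': 0.1, 'joint_positions': array([ 9.85992589e-01,  3.42630422e-01,  1.52488533e+00, -4.74434133e-05,
        1.27542894e+00, -1.45998546e-01]), 'dq': array([ 0.00133418, -0.00118672, -0.00245133,  0.00035444,  0.00083686,
        0.00154038]), 'tau': array([ 8.89372368e-04, -4.32004023e+01, -2.44695729e+01,  7.18960888e-02,
        5.26851194e-02, -3.14996976e-05]), 'tool_pos': array([222.85530885, 474.98309577, 243.1388199 ]), 'tcp_rot': array([-3.14024840e+00, -1.51807745e-04,  2.70280120e+00]), 'contact_force': array([ 0.50972865, -0.2671879 , -0.0391644 ]), 'moment': array([-0.00952274, -0.00278888, -0.00149672]), 'finger_force': 0.0, 'grip_width': 91.36542444945339}
```

View pics/scene0.png

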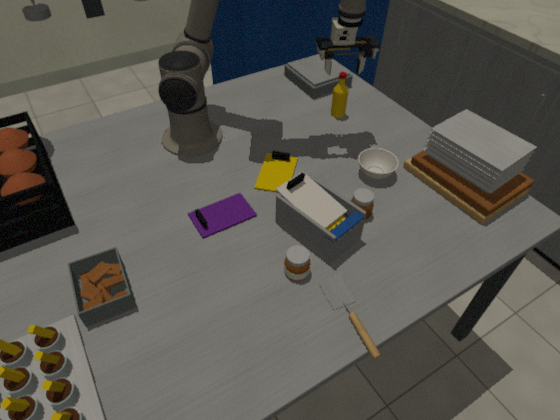

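View pics/top0.png

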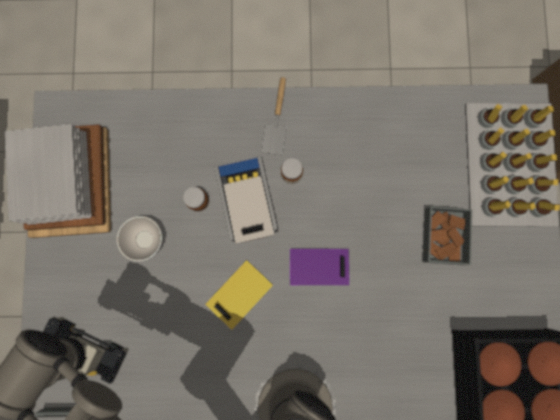

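The top view shows the well at about (247,200), its blue lip at (240,170) and the handle at (253,229). In the scene view the handle is at (297,182) and the lip at (348,223). Next I'll measure these with masks and rays.

```bash
cat > h.py <<'E'
import numpy as np, cv2
from plant import bot
def cam(n):
    p=bot.camera_params(n); f=210/np.tan(np.radians(p["fovy"])/2); return f,p["cx"],p["cy"],np.array(p["camera_from_world"])
def ray(n,uv):
    f,cx,cy,T=cam(n); R=T[:3,:3]; d=R.T@np.array([(uv[0]-cx)/f,(uv[1]-cy)/f,1]); return -R.T@T[:3,3],d/np.linalg.norm(d)
def plane(n,uv,z):
    o,d=ray(n,uv); return o+d*(z-o[2])/d[2]
def tri(a,b):
    (o1,d1),(o2,d2)=ray("top",a),ray("scene",b)
    s=np.linalg.lstsq(np.c_[d1,-d2],o2-o1,rcond=None)[0]; p,q=o1+d1*s[0],o2+d2*s[1]
    return (p+q)/2,np.linalg.norm(p-q)
def proj(n,P):
    f,cx,cy,T=cam(n); c=T[:3,:3]@np.array(P)+T[:3,3]; return f*c[0]/c[2]+cx,f*c[1]/c[2]+cy
def biggest(m,box):
    x0,y0,x1,y1=box; k=np.zeros_like(m); k[y0:y1,x0:x1]=m[y0:y1,x0:x1]
    cs,_=cv2.findContours(k,cv2.RETR_EXTERNAL,cv2.CHAIN_APPROX_NONE); c=max(cs,key=cv2.contourArea)
    return cv2.minAreaRect(c),cv2.contourArea(c)
E
python3 - <<'E'
from h import *
B={"top":(205,145,290,255),"scene":(265,165,380,265)}; R={}
for n in B:
    im=cv2.imread(f"pics/{n}0.png"); h=cv2.cvtColor(im,cv2.COLOR_BGR2HSV)
    blue=cv2.inRange(h,(98,130,50),(125,255,255)); dark=cv2.inRange(im,(0,0,0),(45,45,45))
    hb=(235,215,270,245) if n=="top" else (283,170,310,194)
    R[n]=biggest(blue,B[n])[0],biggest(dark,hb)[0]
    for r in R[n]: print(n,r, cv2.boxPoints(r).round(1).tolist())
    x0,y0,x1,y1=B[n]; c=im[y0:y1,x0:x1]; cv2.imwrite(f"pics/{n}c.png",cv2.resize(c,None,fx=5,fy=5,interpolation=cv2.INTER_CUBIC))
for i in (0,1): print(tri(R["top"][i][0],R["scene"][i][0]))
E
```

```text
top ((238.5196533203125, 167.58644104003906), (9.352409362792969, 37.631263732910156), 77.19573211669922) [[219.10000610351562, 167.1999969482422], [255.8000030517578, 158.89999389648438], [257.8999938964844, 168.0], [221.1999969482422, 176.3000030517578]]
top ((252.1470947265625, 229.0882568359375), (3.6380343437194824, 18.675243377685547), 75.96376037597656) [[242.60000610351562, 229.60000610351562], [260.79998779296875, 225.10000610351562], [261.6000061035156, 228.60000610351562], [243.5, 233.10000610351562]]
scene ((346.60394287109375, 223.9604034423828), (10.553961753845215, 35.46131134033203), 50.710594177246094) [[329.5, 231.10000610351562], [357.0, 208.60000610351562], [363.70001220703125, 216.8000030517578], [336.20001220703125, 239.3000030517578]]
scene ((295.1538391113281, 181.23077392578125), (6.101701259613037, 21.0786075592041), 56.30992889404297) [[284.70001220703125, 184.5], [302.20001220703125, 172.8000030517578], [305.6000061035156, 177.89999389648438], [288.1000061035156, 189.60000610351562]]
(array([679.92301083, 151.33981337,  98.57732885]), np.float64(4.317318700281321))
(array([501.15008462, 108.51396687, 130.55667992]), np.float64(1.3440097351191163))
```

View pics/topc.png

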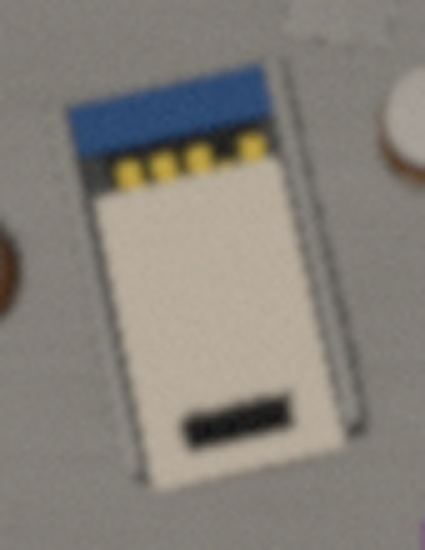

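View pics/scenec.png

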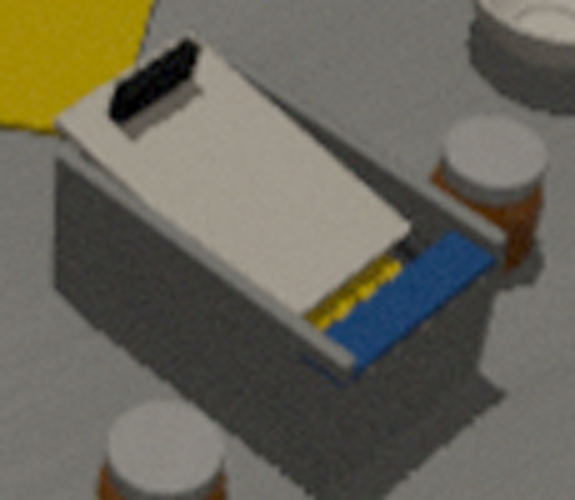

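Run:
```python
from h import *
c=lambda x,y:(205+(x+.5)/5-.5,145+(y+.5)/5-.5)
P=lambda x,y,z:plane("top",c(x,y),z)
for nm,a,b,z in [("lipnear",(80,156),(272,112),101),("lipfar",(68,108),(264,65),101),("lidfar",(95,200),(280,158),88),("lidnear",(150,490),(347,440),117),("bar",(185,432),(290,410),140)]:
    p,q=P(*a,z),P(*b,z); d=p-q; print(nm,p.round(1),q.round(1),((p+q)/2).round(1),"len",np.linalg.norm(d).round(1),"yaw",np.arctan2(-d[0],d[1]).round(3))
s=lambda x,y:(265+(x+.5)/5-.5,165+(y+.5)/5-.5)
# triangulate corners visible in both views (left/right seen from robot: left=+y)
for nm,a,b in [("lid far L",(95,200),(410,230)),("lid far R",(280,158),(300,312)),("lid near L",(150,490),(198,35)),("lid near R",(347,440),(58,124)),
   ("bar top L",(185,428),(195,40)),("bar top R",(290,402),(112,96)),("lip near L",(80,156),(448,232)),("lip near R",(272,112),(327,338))]:
    x,e=tri(c(*a),s(*b)); print(nm,x.round(1),e.round(1))
```

```text
lipnear [655.2 199.7 101. ] [679.1  91.5 101. ] [667.2 145.6 101. ] len 110.8 yaw 0.217
lipfar [682.8 206.6 101. ] [706.3  95.9 101. ] [694.5 151.3 101. ] len 113.2 yaw 0.208
lidfar [632.3 192.9  88. ] [655.2  87.8  88. ] [643.8 140.4  88. ] len 107.6 yaw 0.215
lidnear [466.2 158.1 117. ] [492.2  50.3 117. ] [479.2 104.2 117. ] len 110.9 yaw 0.237
bar [495.9 136.8 140. ] [507.1  80.2 140. ] [501.5 108.5 140. ] len 57.6 yaw 0.195
lid far L [632.9 193.3  84.6] 0.2
lid far R [656.5  92.3  98. ] 11.8
lid near L [467.1 159.8 117. ] 3.8
lid near R [492.3  50.8 120.2] 1.2
bar top L [497.8 136.5 147.1] 1.1
bar top R [509.9  77.8 142.7] 5.1
lip near L [655.2 199.6  99.9] 0.6
lip near R [681.1  94.4 100.7] 6.8
```

The crops are consistent. The well's yaw is about 0.215 rad and its origin is about (593,130). The lid tilts about 0.19 rad and juts about 30 mm. The bar centre is at about (502,109,131).

```bash
python3 -m pendant '[[[0.73,-0.97,-0.05],[0,0,-0.762],0.1],[[0.73,-0.97,-0.05],[0,0,-0.762],0.1],[[0.73,-0.97,-0.05],[0,0,-0.762],0.1],[[0.73,-0.97,-0.05],[0,0,-0.762],0.1],[[0.73,-0.97,-0.05],[0,0,-0.762],0.1],[[0.73,-0.97,-0.05],[0,0,-0.762],0.1],[[0.73,-0.97,-0.05],[0,0,-0.762],0.1],[[0.73,-0.97,-0.05],[0,0,-0.762],0.1],[[0.73,-0.97,-0.05],[0,0,-0.762],0.1],[[0.73,-0.97,-0.05],[0,0,-0.762],0.1]]'
```

```text
time: 0.93
tool_pos: [442.6, 182.6, 228.5]
tcp_rot: [-3.141, -0.0, 1.784]
contact_force: [0.8, 0.0, 0.6]
grip_width: 50.3
finger_force: 0.0
```

```bash
python3 -m pendant '[[[0.3,-0.29,-0.135],[-0.042,0.194,0],0.1],[[0.3,-0.29,-0.135],[-0.042,0.194,0],0.1],[[0.3,-0.29,-0.135],[-0.042,0.194,0],0.1],[[0.3,-0.29,-0.135],[-0.042,0.194,0],0.1],[[0.3,-0.29,-0.135],[-0.042,0.194,0],0.1],[[0.3,-0.29,-0.135],[-0.042,0.194,0],0.1],[[0.3,-0.29,-0.135],[-0.042,0.194,0],0.1],[[0.3,-0.29,-0.135],[-0.042,0.194,0],0.1],[[0,0,0],[0,0,0],0.1],[[0,0,0],[0,0,0],0.1]]'
python3 - <<'E'
from h import *
from scipy.spatial.transform import Rotation as R
o=bot.get_obs(); M=R.from_euler("xyz",o["tcp_rot"]).as_matrix(); print(o["tool_pos"],M.round(3))
a=bot.capture("scene")[120:280,230:430]; b=bot.capture("top")[130:290,180:340]
cv2.imwrite("pics/p1.png",np.hstack([cv2.resize(a,(440,352)),cv2.resize(b,(352,352))]))
E
```

```text
time: 1.77
tool_pos: [513.9, 114.5, 195.5]
tcp_rot: [-2.95, -0.001, 1.787]
contact_force: [0.2, 0.5, -0.0]
grip_width: 50.2
finger_force: 0.0
[513.90123084 114.47479292 195.47069947] [[-0.215  0.959 -0.187]
 [ 0.977  0.211 -0.04 ]
 [ 0.001 -0.191 -0.982]]
```

View pics/p1.png

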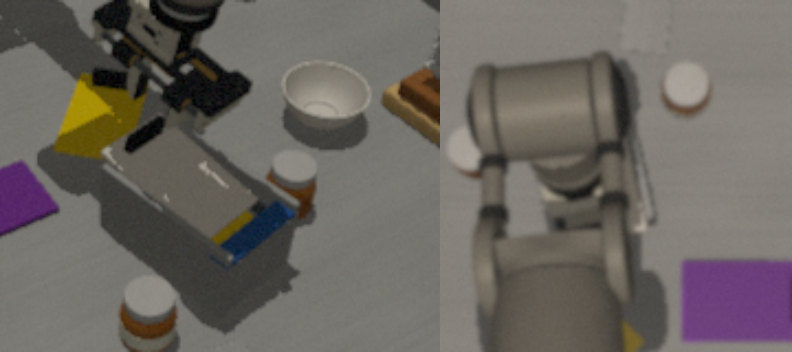

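The gripper straddles the bar in line with the lid. I'll go down along the tool axis.

```bash
python3 -m pendant '[[[-0.046,-0.015,-0.24],[0,0,0],0.1],[[-0.046,-0.015,-0.24],[0,0,0],0.1],[[-0.046,-0.015,-0.24],[0,0,0],0.1],[[-0.046,-0.015,-0.24],[0,0,0],0.1],[[-0.046,-0.015,-0.24],[0,0,0],0.1],[[-0.046,-0.015,-0.24],[0,0,0],0.1],[[-0.046,-0.015,-0.24],[0,0,0],0.1],[[-0.02,0,-0.15],[0,0,0],0.1],[[0,0,0],[0,0,0],0.1],[[0,0,0],[0,0,0],0.1]]'
python3 - <<'E'
from h import *
print(bot.get_obs()["contact_force"])
a=bot.capture("scene")[150:250,260:380]
cv2.imwrite("pics/p2.png",cv2.resize(a,(600,500),interpolation=cv2.INTER_CUBIC))
E
```

```text
time: 2.7
tool_pos: [503.7, 111.5, 141.2]
tcp_rot: [-2.951, -0.001, 1.788]
contact_force: [0.1, -0.6, 0.3]
grip_width: 50.8
finger_force: 0.0
[ 0.06189579 -0.64560631  0.28099088]
```

View pics/p2.png

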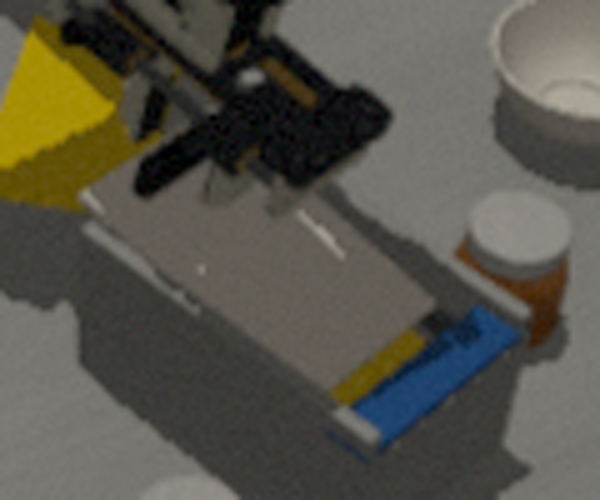

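The bar at crop (185,160) sits between the fingers, just above the plate. I'll go 4 mm lower and close.

```bash
python3 -m pendant '[[[-0.015,0,-0.07],[0,0,0],0.1],[[-0.015,0,-0.07],[0,0,0],0.1],[[0,0,0],[0,0,0],-1],[[0,0,0],[0,0,0],-1],[[0,0,0],[0,0,0],-1],[[0,0,0],[0,0,0],-1],[[0,0,0],[0,0,0],-1],[[0,0,0],[0,0,0],-1],[[0,0,0],[0,0,0],-1],[[0,0,0],[0,0,0],-1]]'
```

```text
time: 3.58
tool_pos: [502.9, 111.5, 137.3]
tcp_rot: [-2.951, -0.001, 1.788]
contact_force: [0.2, -0.5, 1.0]
grip_width: 11.9
finger_force: 30.0
```

The bar is gripped (11.9 mm). Now I'll slide it in along the well's x, with the tilt easing off.

```bash
python3 -m pendant '[[[0.098,0.021,-0.022],[0.008,-0.036,0],-1],[[0.098,0.021,-0.022],[0.008,-0.036,0],-1],[[0.098,0.021,-0.022],[0.008,-0.036,0],-1],[[0.098,0.021,-0.022],[0.008,-0.036,0],-1],[[0.098,0.021,-0.022],[0.008,-0.036,0],-1],[[0.098,0.021,-0.022],[0.008,-0.036,0],-1],[[0.098,0.021,-0.022],[0.008,-0.036,0],-1],[[0.098,0.021,-0.022],[0.008,-0.036,0],-1],[[0,0,0],[0,0,0],-1],[[0,0,0],[0,0,0],-1]]'
```

```text
time: 4.42
tool_pos: [527.6, 116.9, 132.9]
tcp_rot: [-2.99, -0.001, 1.788]
contact_force: [1.6, 1.3, 5.8]
grip_width: 11.9
finger_force: 30.0
```

```bash
python3 -m pendant '[[[0.049,0.011,-0.01],[0.004,-0.018,0],-1],[[0.049,0.011,-0.01],[0.004,-0.018,0],-1],[[0.049,0.011,-0.01],[0.004,-0.018,0],-1],[[0.049,0.011,-0.01],[0.004,-0.018,0],-1],[[0.049,0.011,-0.01],[0.004,-0.018,0],-1],[[0.049,0.011,-0.01],[0.004,-0.018,0],-1],[[0,0,0],[0,0,0],-1],[[0,0,0],[0,0,0],-1],[[0,0,0],[0,0,0],-1],[[0,0,0],[0,0,0],-1]]'
python3 - <<'E'
from h import *
a=bot.capture("scene")[150:250,260:380]
cv2.imwrite("pics/p3.png",cv2.resize(a,(600,500),interpolation=cv2.INTER_CUBIC))
E
```

```text
time: 5.25
tool_pos: [534.3, 118.4, 130.1]
tcp_rot: [-2.997, -0.001, 1.788]
contact_force: [-2.9, 0.2, 4.4]
grip_width: 11.8
finger_force: 30.0
```

View pics/p3.png

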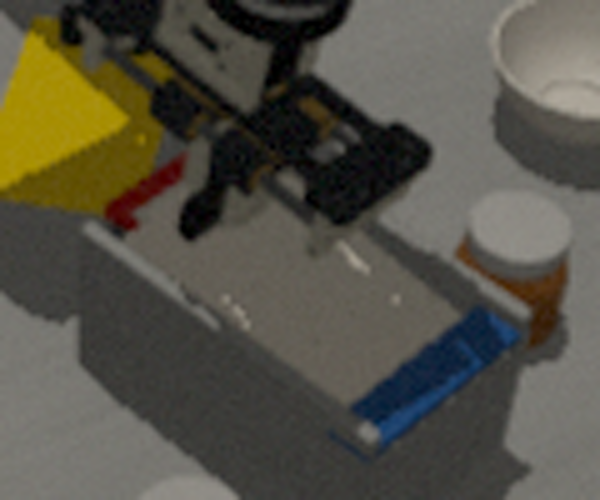

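The far edge is now under the blue lip and the red catch shows at (150,190). I'll push on to find the far wall.

```bash
python3 -m pendant '[[[0.033,0.007,-0.005],[0,-0.01,0],-1],[[0.033,0.007,-0.005],[0,-0.01,0],-1],[[0.033,0.007,-0.005],[0,-0.01,0],-1],[[0.033,0.007,-0.005],[0,-0.01,0],-1],[[0.033,0.007,-0.005],[0,-0.01,0],-1],[[0,0,0],[0,0,0],-1],[[0,0,0],[0,0,0],-1],[[0,0,0],[0,0,0],-1],[[0,0,0],[0,0,0],-1],[[0,0,0],[0,0,0],-1]]'
```

```text
time: 6.13
tool_pos: [534.2, 118.5, 129.0]
tcp_rot: [-2.991, -0.0, 1.789]
contact_force: [-19.2, -4.6, 13.8]
grip_width: 12.0
finger_force: 30.1
```

```bash
python3 -m pendant '[[[-0.02,-0.004,-0.055],[0.018,-0.083,0],-1],[[-0.02,-0.004,-0.055],[0.018,-0.083,0],-1],[[-0.02,-0.004,-0.055],[0.018,-0.083,0],-1],[[-0.02,-0.004,-0.055],[0.018,-0.083,0],-1],[[-0.02,-0.004,-0.055],[0.018,-0.083,0],-1],[[-0.02,-0.004,-0.055],[0.018,-0.083,0],-1],[[-0.02,-0.004,-0.055],[0.018,-0.083,0],-1],[[0,0,0],[0,0,0],-1],[[0,0,0],[0,0,0],-1],[[0,0,0],[0,0,0],-1]]'
```

```text
time: 6.97
tool_pos: [531.3, 117.9, 116.5]
tcp_rot: [-3.065, 0.0, 1.789]
contact_force: [-13.1, -3.2, 5.3]
grip_width: 11.8
finger_force: 30.2
```

```bash
python3 -m pendant '[[[-0.02,-0.004,-0.055],[0.018,-0.083,0],-1],[[-0.02,-0.004,-0.055],[0.018,-0.083,0],-1],[[-0.02,-0.004,-0.055],[0.018,-0.083,0],-1],[[-0.02,-0.004,-0.055],[0.018,-0.083,0],-1],[[-0.02,-0.004,-0.055],[0.018,-0.083,0],-1],[[-0.02,-0.004,-0.055],[0.018,-0.083,0],-1],[[-0.02,-0.004,-0.055],[0.018,-0.083,0],-1],[[0,0,0],[0,0,0],-1],[[0,0,0],[0,0,0],-1],[[0,0,0],[0,0,0],-1]]'
```

```text
time: 7.8
tool_pos: [529.8, 117.6, 108.5]
tcp_rot: [3.138, 0.001, 1.789]
contact_force: [-13.0, -1.7, 27.3]
grip_width: 11.8
finger_force: 36.6
```

The lid is flat and seated: z is 108.5 and the upward force is 27 N. I'll ease off, open and rise straight up.

```bash
python3 -m pendant '[[[-0.03,-0.006,0.06],[0,0,0],-1],[[-0.03,-0.006,0.06],[0,0,0],-1],[[0,0,0],[0,0,0],-0.2],[[0,0,0],[0,0,0],-0.2],[[0,0,0],[0,0,0],-0.2],[[0,0,0],[0,0,0],-0.2],[[0,0,0],[0,0,0],-0.2],[[0,0,0],[0,0,0],-0.2],[[0,0,0.1],[0,0,0],-0.2],[[0,0,0.2],[0,0,0],-0.2]]'
```

```text
time: 8.63
tool_pos: [532.5, 118.1, 119.7]
tcp_rot: [3.129, 0.001, 1.788]
contact_force: [4.3, 3.1, 5.1]
grip_width: 36.4
finger_force: 3.5
```

```bash
python3 -m pendant '[[[0,0,0.4],[0,0,0],-0.2],[[0,0,0.6],[0,0,0],-0.2],[[0,0,0.8],[0,0,0],-0.2],[[-0.6,0,0.8],[0,0,0],-0.2],[[-0.9,0,0.8],[0,0,0],-0.2],[[-0.9,0,0.8],[0,0,0],-0.2],[[-0.9,0.3,0.4],[0,0,0],-0.2],[[-0.9,0.5,0],[0,0,0],-0.2],[[-0.5,0.9,0],[0,0,0],-0.2],[[0,0,0],[0,0,0],-0.2]]'
python3 - <<'E'
from h import *
a=bot.capture("scene")[150:250,260:380]; b=bot.capture("top")[150:250,200:290]
cv2.imwrite("pics/p4.png",np.hstack([cv2.resize(a,None,fx=3.7,fy=3.7,interpolation=2),cv2.resize(b,None,fx=3.7,fy=3.7,interpolation=2)]))
E
```

```text
time: 9.47
tool_pos: [385.9, 171.0, 256.8]
tcp_rot: [3.136, -0.0, 1.791]
contact_force: [-0.6, -0.1, -0.3]
grip_width: 36.6
finger_force: 0.0
```

View pics/p4.png

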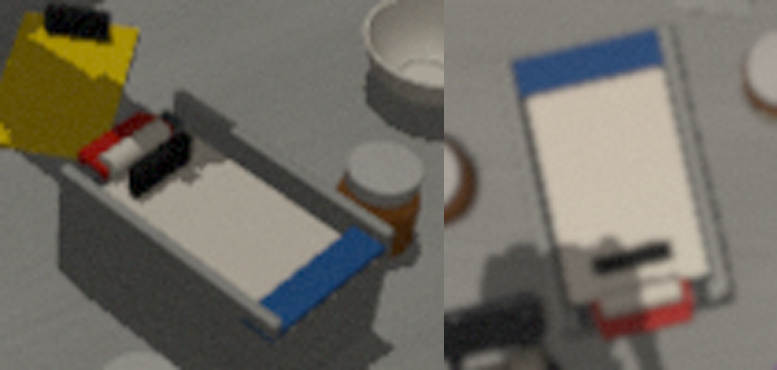

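The lid looks flat under the blue lip, with the roller in front of the bar at crop (135,155). I'll check the bar's height and position.

Run:
```python
from h import *
s=lambda x,y:(260+(x+.5)/3.7-.5,150+(y+.5)/3.7-.5); t=lambda x,y:(200+(x-444+.5)/3.7-.5,150+(y+.5)/3.7-.5)
for nm,a,b in [("bar top L",t(594,263),s(187,137)),("bar top R",t(669,243),s(131,175))]:
    print(nm,[np.round(v,1) for v in tri(a,b)])
u=np.array([.977,.213]);v=np.array([-.213,.977]);o=np.array([592.7,129.8])
def P(x,y,z): return [*(o+u*x+v*y),z]
for z in (116,124):
  for y in(30,-30):
    for n in("top","scene"): 
        q=np.array(proj(n,P(-64,y,z))); print(z,y,n,((q-(200,150))*3.7+(444,0) if n=="top" else (q-(260,150))*3.7).round(0))
```

```text
bar top L [array([526.2, 143. , 113.3]), np.float64(0.7)]
bar top R [array([539.5,  85.5, 113.6]), np.float64(4.3)]
116 30 top [589. 265.]
116 30 scene [187. 130.]
116 -30 top [668. 247.]
116 -30 scene [132. 168.]
124 30 top [588. 264.]
124 30 scene [188. 122.]
124 -30 top [668. 246.]
124 -30 scene [132. 160.]
```

The bar top measures about 113 mm against 116 mm expected when home, and it is level. The lid is home and the robot is clear.

```bash
python3 -c "
from plant import bot
print(bot.close_job())"
```

```text
the job is handed in; nothing more can be done
None
```

The lid is hooked under the blue lip, lies flat in the well with the red catch sprung back over its near edge, and the arm is clear; I handed the job in at about 9.6 s, but the hand-in gave no verdict.

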